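# Put the small tape roll and the tape measure away in the empty drawer

## Task

Tidy the test bench: put the small roll of black tape and the pocket tape measure into the open drawer that is empty, lying flat side by side on the drawer's floor. Leave the big roll of tape where it is.

Things in the scene. Friction and masses are not known exactly. Their poses are not given: they have to be found in the camera images.
- tape_c (a point): Centre (half-way up) of the small roll of black tape, lying flat on the bench: a ring of outer diameter 54 mm, hole 28 mm, height 20 mm; z is its axis, up. About 60 g. The other, bigger black roll is not wanted.
- measure_c (a point): Centre (half-way up) of the pocket tape measure, lying on its broad side: a black rounded block with a grey disc on top, 58 mm along its x, 54 mm along its y, 30 mm high along its z (up); a thin steel end hook sticks out 7 mm on the +x side near the -y corner. About 140 g.
- bigroll_c (a point): Centre (half-way up) of the big roll of black tape, lying flat on the bench: outer diameter 84 mm, hole 56 mm, height 45 mm. It stays where it is.
- drawer_mid (a point): Point on the inner floor of the empty drawer (not the one full of reels), 22 mm above the bench, midway between its side walls, 80 mm behind its front wall. x points into the grey cabinet, y left, z up. Inside width 168 mm; side walls rise 36 mm, front panel 46 mm, the cabinet's top 58 mm above this floor; the cabinet's edge is 80 mm or more beyond this point. Slides with 1 N of friction.
Not all that is in view belongs to the job. What is shaped like the part that bears tape_c but green or purple is not meant. What is shaped like the part that bears measure_c but purple is not meant.

How it is judged:
At the end, for the whole second after the job is handed in: The small roll and the tape measure both lie flat (within 10 degrees, as they lay on the bench) on the floor of the empty drawer, centres within 6 mm of the height at which they rest there, anywhere between its walls, released (x of tape_c in the frame of drawer_mid between -0.06 and 0.15 m and y of tape_c in the frame of drawer_mid between -0.065 and 0.065 m and z of tape_c in the frame of drawer_mid between 0.004 and 0.016 m and angle between each of tape_c, measure_c's own z axis and vertical below 0.18 rad and x of measure_c in the frame of drawer_mid between -0.06 and 0.15 m and y of measure_c in the frame of drawer_mid between -0.065 and 0.065 m and z of measure_c in the frame of drawer_mid between 0.009 and 0.021 m); the robot touches nothing.
It fails at once if the big roll of tape is moved more than 20 mm (distance of bigroll_c from where it was at the start of the episode above 0.02 m).
It also fails if it takes over 70 s, if anything falls off the work surface, if the arm or the gripper's body presses on something with over 40 N, if the wrist force passes 120 N, or if a joint passes its speed limit or range.

## Robot

A 6-joint arm with a two-finger parallel gripper is mounted at the origin on the work surface. World frame = base frame: x ahead of the robot, y to its left, z up, the work surface at z = 0. Lengths are in m, angles in rad, forces in N, time in s.
With the tool pointing down it reaches from about 0.35 to 1 m from the base axis. Payload 7.1 kg.
Tool frame: the origin (TCP) lies on the centre line of the jaws, within the pads' length; the fingertips stand ctrl.tip_extent ahead of it and the grasp point (between the pads) lies 2 mm behind it (ctrl.tip_extent is the distance from the TCP to the fingertips, in m); z points along the fingers, y is the line along which they close (so a half turn about z gives the same grasp; the last joint's range is limited). The gripper opens to 85 mm and grips with 20 to 120 N. Pads are 22 mm wide; open, the fingers measure 114 mm over their backs; the gripper's body (76 mm by 85 mm) begins 54 mm behind the grasp point. The pads swing forward as they close: fully open they stand 13 mm farther back than shut.
Start: joints at [1.197, 0.423, 1.63, -0, 1.089, -0.019], TCP at [0.217, 0.586, 0.248] pointing down, gripper open.
Joint ranges: [-3, 3], [-0.9, 2.11], [0.09, 2.58], [-1.31, 4.45], [0.11, 2.69], [-2.54, 2.54]. Speed limits (rad/s): [2.39, 2.39, 3.01, 3.14, 3.14, 3.14].

## Interface

Orientations are given as a 3x3 rotation matrix whose columns are the frame's x, y, z axes.
In Python, from station import ctrl, imaging, job_done gives the robot as it stands.
- The arm moves only by the shell command python3 -m pendant 'ROWS' [FORCE]. ROWS is a JSON object of lists of equal length, an entry for each row: "travel": the shift along the tool's x, y, z in mm, a list of three; "dr": the turn, a rotation vector about the tool's x, y, z in rad, a list of three; "hand": the gripper's target within -1 to 1 (shut at 1, half-way at 0, fully open at -1). In form: {"travel": [[dx, dy, dz], ...], "dr": [[ax, ay, az], ...], "hand": [hand, ...]}. A call has 1 to 12 rows; each row shifts and turns the commanded pose from where the row before left it, along the tool's axes as they then stand; what a row does not reach is not made up. A row lasts 1/12 s, in which the tool goes at most 41.7 mm and 7.16 degrees, less where a joint would pass 70% of its speed; a pose out of reach is approached as far as the arm can. A call with a gripper value outside its range is refused whole. The fingers move at their own pace and stop on an object; FORCE is the grip in N (left out, the last holds). Time passes only in rows, so rows that do not move let the fingers close. It gives the time, the measured TCP pose, the force, the opening and the grip force at its end, in the units of the state.
- ctrl.observe(): the state, without advancing time (a new reading comes with each control period).
- imaging.snapshot(name): name is "scene" or "top" or "wrist"; returns the picture (384x512x3 uint8, red, green, blue); there is no depth.
- imaging.calibration(name): a dict with "intrinsics" (3x3 intrinsics, pixels), "world_to_cam" (4x4, takes a point from world to camera coordinates); the wrist camera has in their place "T_tool_cam" (4x4, takes a point from camera to tool coordinates, whose origin is the TCP and whose axes are the flange's). Camera axes: x right, y up, looking along -z (the intrinsics and any distortion apply to the point x, -y, -z); pixel columns grow to the right and rows downward; lengths in m; the calibration is good to about 2 mm. A picture is of the moment at which its call begins: read the wrist's pose just before it. calibration takes no time and is no camera call.
- job_done(): hands the job in; it is judged then, once.
The state is a dict: "time": time; "q": joint angles; "joint_vel": joint speeds; "joint_torque": joint torques, N m; "eef_pos": TCP position; "tool_rot": TCP orientation; "ft_force": force on the tool from outside, world axes, zero at the start; "torque": the same for the moment, N m; "finger_gap": finger opening in m; "finger_force": force on a finger pad.
Only numpy, scipy, OpenCV 4.12 (cv2) and the standard library are available. Lean on these libraries where they do the work, as an engineer would, in place of code of your own. Each camera call takes 0.05 s, during which the arm holds its last target. There are 200 camera calls.

## Working session

There is one attempt and no reset: what is moved stays moved. The work goes in short steps, Python scripts to look and compute and a shell command to move; the robot and the scene stay as the last step left them, time stands still between calls to the robot, and variables do not carry over. Pictures are saved under pics/ and viewed, at most 10 in all, crops included, and the job is handed in when it is done.

```bash
mkdir -p pics; ls; python3 - <<'E'
from station import ctrl, imaging
import cv2, numpy as np
for n in ("scene","top"):
    im=imaging.snapshot(n); cv2.imwrite(f"pics/{n}0.png",cv2.resize(im[:,:,::-1],(800,600),interpolation=cv2.INTER_CUBIC))
    print(n,{k:np.round(v,4).tolist() for k,v in imaging.calibration(n).items()})
print({k:np.round(v,4).tolist() for k,v in imaging.calibration("wrist").items()})
print(ctrl.tip_extent, {k:np.round(v,3).tolist() for k,v in ctrl.observe().items()})
E
```

```text
pics
scene {'intrinsics': [[443.4217, 0.0, 252.7783], [0.0, 443.4217, 192.4989], [0.0, 0.0, 1.0]], 'world_to_cam': [[0.4966, 0.8678, 0.0174, -0.2395], [-0.4763, 0.2557, 0.8413, 0.2066], [0.7256, -0.4261, 0.5404, -1.585], [0.0, 0.0, 0.0, 1.0]]}
top {'intrinsics': [[359.1761, 0.0, 253.3971], [0.0, 359.1761, 185.6204], [0.0, 0.0, 1.0]], 'world_to_cam': [[0.0154, -0.9996, 0.0257, -0.0331], [0.9978, 0.017, 0.0642, -0.5133], [-0.0646, 0.0246, 0.9976, -0.9089], [0.0, 0.0, 0.0, 1.0]]}
{'intrinsics': [[323.6427, 0.0, 256.6437], [0.0, 323.6427, 190.7583], [0.0, 0.0, 1.0]], 'T_tool_cam': [[-0.0003, 0.9525, 0.3046, 0.0771], [1.0, 0.0001, 0.0007, 0.0], [0.0006, 0.3046, -0.9525, -0.1258], [0.0, 0.0, 0.0, 1.0]]}
0.017 {'time': 0.1, 'q': [1.197, 0.424, 1.631, 0.0, 1.089, -0.019], 'joint_vel': [0.001, -0.002, -0.002, 0.0, 0.001, -0.0], 'joint_torque': [-0.0, -55.843, -28.245, -0.0, 0.003, 0.0], 'eef_pos': [0.217, 0.586, 0.248], 'tool_rot': [[-0.938, 0.347, -0.001], [0.347, 0.938, -0.001], [0.0, -0.001, -1.0]], 'ft_force': [-0.235, -0.37, -0.732], 'torque': [0.049, -0.008, 0.016], 'finger_force': 0.0, 'finger_gap': 0.086}
```

View pics/top0.png

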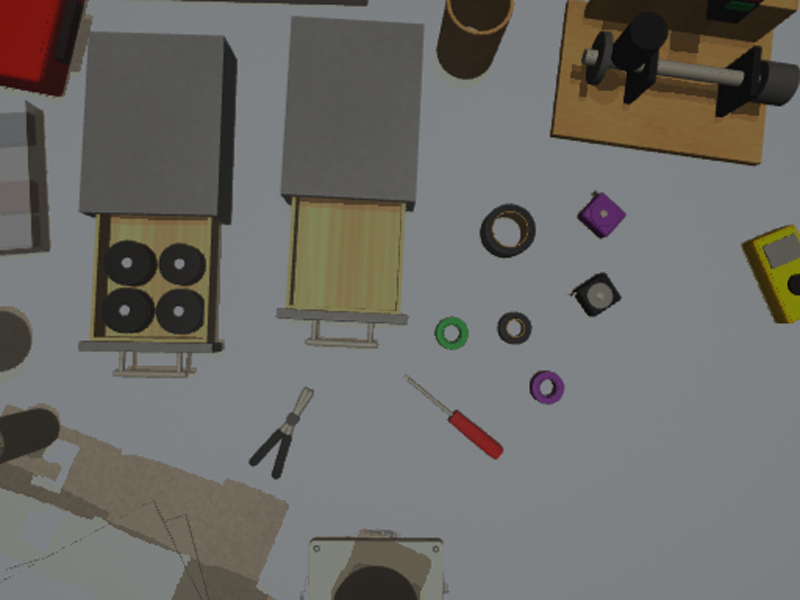

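View pics/scene0.png

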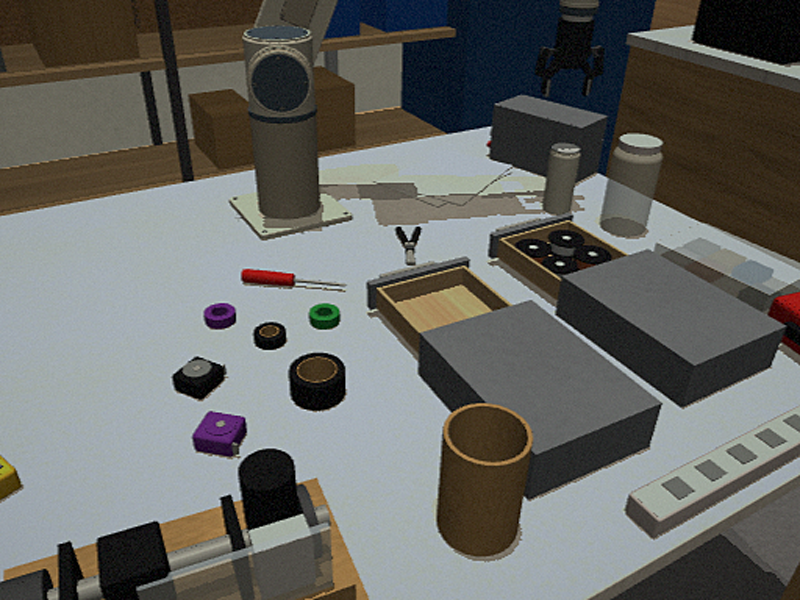

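The top view shows the small black roll at (515,328), the tape measure at (597,295) with its hook on the left at (573,293), the big roll at (508,230), and the empty drawer spanning (290–405, 200–310). The scene view agrees. I'll enlarge a crop for accuracy.

```bash
cat > h.py <<'E'
import numpy as np
from station import ctrl, imaging
def ray(name,uv,z):
    """world point at height z under native pixel uv"""
    c=imaging.calibration(name); K=c["intrinsics"]
    if name=="wrist":
        o=ctrl.observe(); T=np.eye(4); T[:3,:3]=o["tool_rot"]; T[:3,3]=o["eef_pos"]; T=T@c["T_tool_cam"]
    else: T=np.linalg.inv(c["world_to_cam"])
    d=np.linalg.inv(K)@[uv[0],uv[1],1]; d=T[:3,:3]@(d*[1,-1,-1])
    return T[:3,3]+d*(z-T[2,3])/d[2]
E
python3 - <<'E'
import cv2
from station import imaging
im=imaging.snapshot("top")[:,:,::-1]
# crop native x 170..420, y 120..270 scale 3.2
import numpy as np
c=im[110:285,170:420]; c=cv2.resize(c,None,fx=3.2,fy=3.2,interpolation=cv2.INTER_CUBIC)
c=np.clip(c*1.6,0,255).astype('uint8'); cv2.imwrite("pics/topcrop.png",c)
E
```

```text
(no output)
```

View pics/topcrop.png

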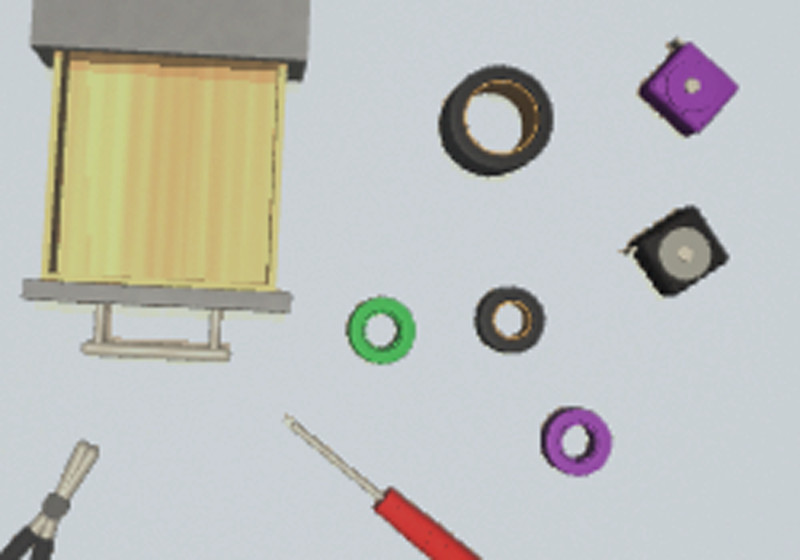

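The crop shows the small roll's hole at (511,319), the measure's disc at (685,252) with the hook at (626,250), the drawer's side-wall tops from about (46,280)/(274,288) to (58,52)/(286,66), and the front panel's top edge at (25,284)–(290,296).

```bash
python3 - <<'E'
from h import *
def p(n,x,y,z): print(n,np.round(ray("top",(170+x/3.2,110+y/3.2),z),4))
p("tape",511,319,.02);p("meas",685,252,.031);p("big",497,120,.045)
for q in [(728,257),(690,208),(668,297),(636,250)]: p("mc",*q,.028)
p("hook",626,250,.012)
for q in [(46,280),(274,288),(58,52),(286,66)]: p("wall",*q,.058)
for q in [(25,282),(291,294)]: p("panel",*q,.068)
p("floorFR",268,284,.022);p("floorFL",58,278,.022);p("floorBR",276,76,.022)
p("purp m",690,87,.031);p("green",381,329,.02);p("purp r",576,440,.02)
p("cabedge L",32,45,.08);p("cabedge R",306,66,.08);p("handle",85,350,.05);p("handle",228,355,.05)
# scene checks (800x600 px)
for n,x,y,z in [("tape",270,330,.02),("meas",197,368,.031),("big",318,368,.045)]: print("scene",n,np.round(ray("scene",(x*.64,y*.64),z),4))
E
```

```text
tape [ 0.4548 -0.222   0.02  ]
meas [ 0.5105 -0.3593  0.031 ]
big [ 0.6116 -0.2046  0.045 ]
mc [ 0.5072 -0.3953  0.028 ]
mc [ 0.5462 -0.3648  0.028 ]
mc [ 0.4744 -0.3464  0.028 ]
mc [ 0.5116 -0.3208  0.028 ]
hook [ 0.5125 -0.3182  0.012 ]
wall [0.4791 0.1446 0.058 ]
wall [ 0.4758 -0.0298  0.058 ]
wall [0.6557 0.1402 0.058 ]
wall [ 0.6485 -0.0366  0.058 ]
panel [0.477  0.1587 0.068 ]
panel [ 0.4712 -0.0425  0.068 ]
floorFR [ 0.4798 -0.0261  0.022 ]
floorFL [0.4818 0.1411 0.022 ]
floorBR [ 0.648 -0.03   0.022]
purp m [ 0.6441 -0.3645  0.031 ]
green [ 0.4452 -0.1172  0.02  ]
purp r [ 0.3591 -0.2744  0.02  ]
cabedge L [0.6556 0.1564 0.08  ]
cabedge R [ 0.6439 -0.0509  0.08  ]
handle [0.426  0.1146 0.05  ]
handle [0.4238 0.0046 0.05  ]
scene tape [ 0.4517 -0.2223  0.02  ]
scene meas [ 0.5083 -0.36    0.031 ]
scene big [ 0.6118 -0.2067  0.045 ]
```

```bash
python3 - <<'E'
from h import *
for n,x,y in [("bottle",560,210),("jar",628,235)]: print(n,np.round(ray("scene",(x*.64,y*.64),0),3))
for n,x,y in [("bottletop",565,147),("jartop",640,145)]: print(n,[np.round(ray("scene",(x*.64,y*.64),z),3).tolist() for z in (.1,.15,.2)])
E
python3 -m pendant '{"travel":[[0,0,-8],[0,0,-8],[0,0,-8],[0,0,-8],[0,0,-8],[0,0,-8],[0,0,-8],[0,0,-8],[0,0,-8],[0,0,-8],[0,0,-8],[0,0,0]],"dr":[[0,0,0.1136],[0,0,0.1136],[0,0,0.1136],[0,0,0.1136],[0,0,0.1136],[0,0,0.1136],[0,0,0.1136],[0,0,0.1136],[0,0,0.1136],[0,0,0.1136],[0,0,0.1136],[0,0,0]],"hand":[-1,-1,-1,-1,-1,-1,-1,-1,-1,-1,-1,-1]}' 30
```

```text
bottle [0.288 0.554 0.   ]
jar [0.455 0.601 0.   ]
bottletop [[0.176, 0.648, 0.1], [0.277, 0.549, 0.15], [0.379, 0.449, 0.2]]
jartop [[0.25, 0.824, 0.1], [0.345, 0.709, 0.15], [0.44, 0.595, 0.2]]
time: 1.15
eef_pos: [0.2173, 0.5866, 0.3378]
tool_rot: [[0.038, 0.999, 0.001], [0.999, -0.038, 0.002], [0.002, 0.001, -1.0]]
ft_force: [1.7, 0.0, 0.0]
finger_gap: 0.0856
finger_force: 0.0
```

```bash
python3 -m pendant '{"travel":[[-30,26,0],[-30,26,0],[-30,26,0],[-30,26,0],[-30,26,0],[-30,26,0],[-30,26,0],[-30,26,0],[-30,26,0],[-30,26,0],[-38,0,0],[-38,0,0]],"dr":[[0,0,0],[0,0,0],[0,0,0],[0,0,0],[0,0,0],[0,0,0],[0,0,0],[0,0,0],[0,0,0],[0,0,0],[0,0,0],[0,0,0]],"hand":[-1,-1,-1,-1,-1,-1,-1,-1,-1,-1,-1,-1]}'
python3 -m pendant '{"travel":[[-38,0,0],[-38,0,0],[-38,0,0],[-38,0,0],[-38,0,10],[-38,0,15],[-38,0,15],[-38,0,15],[-38,0,15],[-38,0,15],[-38,6,15],[0,0,0]],"dr":[[0,0,0],[0,0,0],[0,0,0],[0,0,0],[0,0,0],[0,0,0],[0,0,0],[0,0,0],[0,0,0],[0,0,0],[0,0,0],[0,0,0]],"hand":[-1,-1,-1,-1,-1,-1,-1,-1,-1,-1,-1,-1]}'
```

```text
time: 2.15
eef_pos: [0.465, 0.1997, 0.3354]
tool_rot: [[0.03, 1.0, -0.001], [1.0, -0.03, -0.0], [-0.0, -0.001, -1.0]]
ft_force: [0.3, -0.8, -0.5]
finger_gap: 0.0853
finger_force: 0.0
time: 3.15
eef_pos: [0.4554, -0.2212, 0.2334]
tool_rot: [[0.034, 0.999, -0.002], [0.999, -0.034, -0.0], [-0.0, -0.002, -1.0]]
ft_force: [0.1, 1.0, 0.9]
finger_gap: 0.0853
finger_force: 0.0
```

```bash
python3 - <<'E'
import cv2,numpy as np
from station import imaging
im=imaging.snapshot("wrist")[:,:,::-1]
cv2.imwrite("pics/w1.png",np.clip(cv2.resize(im,(800,600),interpolation=cv2.INTER_CUBIC)*1.4,0,255).astype('uint8'))
E
```

```text
(no output)
```

View pics/w1.png

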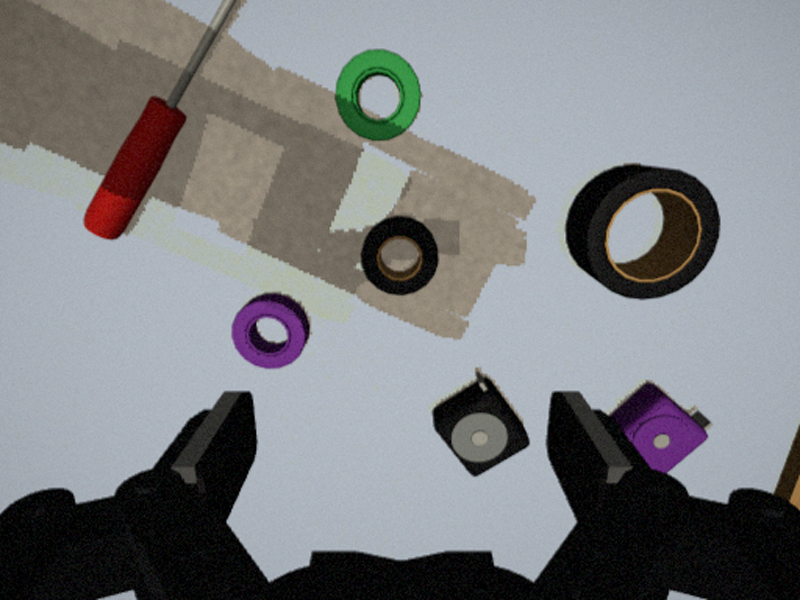

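The wrist view shows the small roll's top centred at (400,254), the measure's disc at (479,438) with its corners and the hook at (480,375), and the big roll at (655,236).

```bash
python3 - <<'E'
from h import *
for n,x,y,z in [("tape",400,254,.02),("hole",401,251,.02),("meas",479,438,.031),("c",528,444,.028),("c",476,475,.028),("c",433,411,.028),("big",655,236,.045)]: print(n,np.round(ray("wrist",(x*.64,y*.64),z),4))
E
```

```text
tape [ 0.4547 -0.2182  0.02  ]
hole [ 0.4554 -0.2162  0.02  ]
meas [ 0.509  -0.3585  0.031 ]
c [ 0.5467 -0.3669  0.028 ]
c [ 0.5075 -0.3935  0.028 ]
c [ 0.4751 -0.3363  0.028 ]
big [ 0.6155 -0.2065  0.045 ]
```

```bash
python3 -m pendant '{"travel":[[1.5,-1,22],[0,0,22],[0,0,22],[0,0,22],[0,0,22],[0,0,22],[0,0,22],[0,0,22],[0,0,20],[0,0,10],[0,0,9],[0,0,0]],"dr":[[0,0,0],[0,0,0],[0,0,0],[0,0,0],[0,0,0],[0,0,0],[0,0,0],[0,0,0],[0,0,0],[0,0,0],[0,0,0],[0,0,0]],"hand":[-1,-1,-1,-1,-1,-1,-1,-1,-1,-1,-1,-1]}' 40
python3 -m pendant '{"travel":[[0,0,0],[0,0,0],[0,0,0],[0,0,0],[0,0,0],[0,0,0],[0,0,0],[0,0,0],[0,0,0],[0,0,0],[0,0,0],[0,0,0]],"dr":[[0,0,0],[0,0,0],[0,0,0],[0,0,0],[0,0,0],[0,0,0],[0,0,0],[0,0,0],[0,0,0],[0,0,0],[0,0,0],[0,0,0]],"hand":[0,0.3,1,1,1,1,1,1,1,1,1,1]}' 40
```

```text
time: 4.2
eef_pos: [0.4548, -0.2141, 0.0203]
tool_rot: [[0.032, 0.999, -0.002], [0.999, -0.032, 0.001], [0.001, -0.002, -1.0]]
ft_force: [-1.1, 0.5, 1.3]
finger_gap: 0.0856
finger_force: 0.0
time: 5.2
eef_pos: [0.4559, -0.2151, 0.0227]
tool_rot: [[0.033, 0.999, 0.002], [0.999, -0.033, -0.001], [-0.001, 0.002, -1.0]]
ft_force: [-0.1, 1.6, 5.1]
finger_gap: 0.0516
finger_force: 40.9
```

```bash
python3 -m pendant '{"travel":[[0,0,-10],[0,0,-20],[0,0,-30],[0,0,-30],[0,0,-20],[0,0,-10],[0,0,0],[0,0,0]],"dr":[[0,0,0],[0,0,0],[0,0,0],[0,0,0],[0,0,0],[0,0,0],[0,0,0],[0,0,0]],"hand":[1,1,1,1,1,1,1,1]}' 40
python3 -m pendant '{"travel":[[20,5.5,0],[30,9,0],[30,9,0],[30,9,0],[30,9,0],[30,9,0],[30,9,0],[30,9,0],[30,9,0],[30,9,0],[29,9,0],[0,0,0]],"dr":[[0,0,0],[0,0,0],[0,0,0],[0,0,0],[0,0,0],[0,0,0],[0,0,0],[0,0,0],[0,0,0],[0,0,0],[0,0,0],[0,0,0]],"hand":[1,1,1,1,1,1,1,1,1,1,1,1]}' 40
python3 - <<'E'
import cv2,numpy as np
from station import imaging,ctrl
im=imaging.snapshot("wrist")[:,:,::-1]
print(np.round(ctrl.observe()["eef_pos"],4))
cv2.imwrite("pics/w2.png",np.clip(cv2.resize(im,(800,600),interpolation=cv2.INTER_CUBIC)*1.6,0,255).astype('uint8'))
E
```

```text
time: 5.87
eef_pos: [0.4553, -0.2149, 0.1417]
tool_rot: [[0.034, 0.999, 0.001], [0.999, -0.034, -0.001], [-0.001, 0.001, -1.0]]
ft_force: [-0.0, 0.5, -1.0]
finger_gap: 0.051
finger_force: 42.4
time: 6.87
eef_pos: [0.5625, 0.1049, 0.1396]
tool_rot: [[0.03, 1.0, -0.0], [1.0, -0.03, 0.001], [0.001, -0.0, -1.0]]
ft_force: [-0.0, 0.6, -0.9]
finger_gap: 0.0515
finger_force: 42.4
[0.5612 0.1029 0.1394]
```

View pics/w2.png

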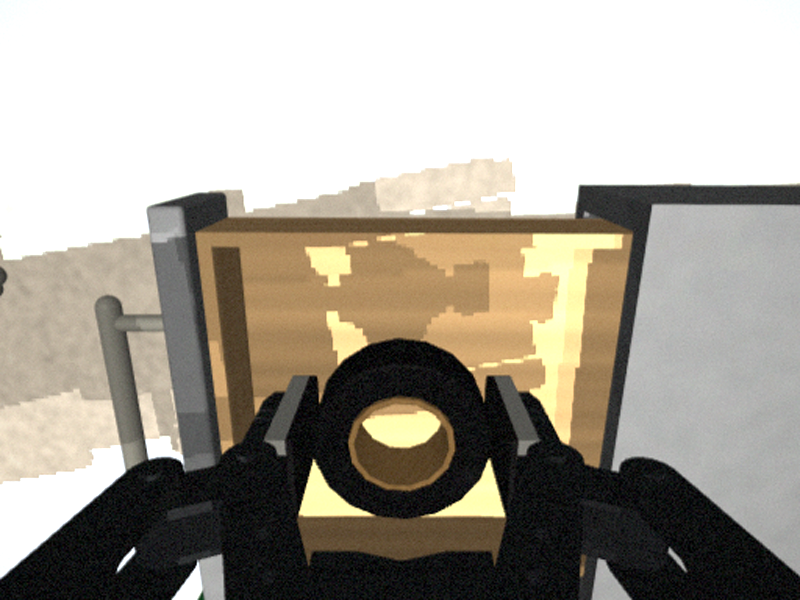

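The small roll is held level between the pads over the drawer. Its hole is at (401,443), the front panel is on the left, the cabinet on the right, and the drawer's left wall at row 225.

```bash
python3 - <<'E'
from h import *
for n,x,y,z in [("tape",401,443,.138),("wallL inner top",300,232,.058),("wallL",600,235,.058),("FLfloor",240,247,.022),("panel",228,195,.068),("cabedge",650,205,.08),("cabedge",612,480,.08)]: print(n,np.round(ray("wrist",(x*.64,y*.64),z),4))
E
```

```text
tape [0.562  0.0957 0.138 ]
wallL inner top [0.5214 0.1441 0.058 ]
wallL [0.6453 0.1392 0.058 ]
FLfloor [0.4838 0.1312 0.022 ]
panel [0.4971 0.161  0.068 ]
cabedge [0.6539 0.1541 0.08  ]
cabedge [0.6516 0.0357 0.08  ]
```

```bash
python3 -m pendant '{"travel":[[2,0,10],[0,0,15],[0,0,15],[0,0,15],[0,0,12],[0,0,10],[0,0,8],[0,0,5],[0,0,2],[0,0,0],[0,0,0],[0,0,0]],"dr":[[0,0,0],[0,0,0],[0,0,0],[0,0,0],[0,0,0],[0,0,0],[0,0,0],[0,0,0],[0,0,0],[0,0,0],[0,0,0],[0,0,0]],"hand":[1,1,1,1,1,1,1,1,1,1,1,1]}' 40
```

```text
time: 7.92
eef_pos: [0.562, 0.1028, 0.05]
tool_rot: [[0.034, 0.999, 0.001], [0.999, -0.034, 0.0], [0.0, 0.001, -1.0]]
ft_force: [1.1, 0.1, -0.9]
finger_gap: 0.0512
finger_force: 42.4
```

```bash
python3 -m pendant '{"travel":[[0,0,2],[0,0,1],[0,0,1],[0,0,0],[0,0,0]],"dr":[[0,0,0],[0,0,0],[0,0,0],[0,0,0],[0,0,0]],"hand":[1,1,1,1,1]}' 40
```

```text
time: 8.33
eef_pos: [0.5615, 0.1028, 0.0453]
tool_rot: [[0.033, 0.999, -0.0], [0.999, -0.033, -0.0], [-0.0, -0.0, -1.0]]
ft_force: [0.0, 0.9, -0.9]
finger_gap: 0.0512
finger_force: 42.4
```

```bash
python3 -m pendant '{"travel":[[0,0,1],[0,0,0],[0,0,0],[0,0,0],[0,0,0],[0,0,0],[0,0,0],[0,0,0]],"dr":[[0,0,0],[0,0,0],[0,0,0],[0,0,0],[0,0,0],[0,0,0],[0,0,0],[0,0,0]],"hand":[1,1,0,-0.3,-0.7,-0.7,-0.7,-0.7]}' 30
python3 -m pendant '{"travel":[[0,0,-10],[0,0,-20],[0,0,-30],[0,0,-30],[0,0,-30],[0,0,-20],[0,0,-10],[0,0,0]],"dr":[[0,0,0],[0,0,0],[0,0,0],[0,0,0],[0,0,0],[0,0,0],[0,0,0],[0,0,0]],"hand":[-0.7,-0.7,-0.7,-0.7,-1,-1,-1,-1]}' 
python3 - <<'E'
import cv2,numpy as np
from station import imaging,ctrl
a=imaging.snapshot("wrist")[:,:,::-1]
cv2.imwrite("pics/w3.png",np.clip(cv2.resize(a,(800,600),interpolation=cv2.INTER_CUBIC)*1.2,0,255).astype('uint8'))
E
```

```text
time: 9.0
eef_pos: [0.5615, 0.1027, 0.0442]
tool_rot: [[0.034, 0.999, -0.0], [0.999, -0.034, -0.0], [-0.0, -0.0, -1.0]]
ft_force: [-0.3, -0.2, 1.0]
finger_gap: 0.0723
finger_force: 0.0
time: 9.67
eef_pos: [0.563, 0.103, 0.1972]
tool_rot: [[0.034, 0.999, 0.005], [0.999, -0.034, 0.001], [0.001, 0.005, -1.0]]
ft_force: [0.6, 0.3, -0.7]
finger_gap: 0.0852
finger_force: 0.0
```

View pics/w3.png

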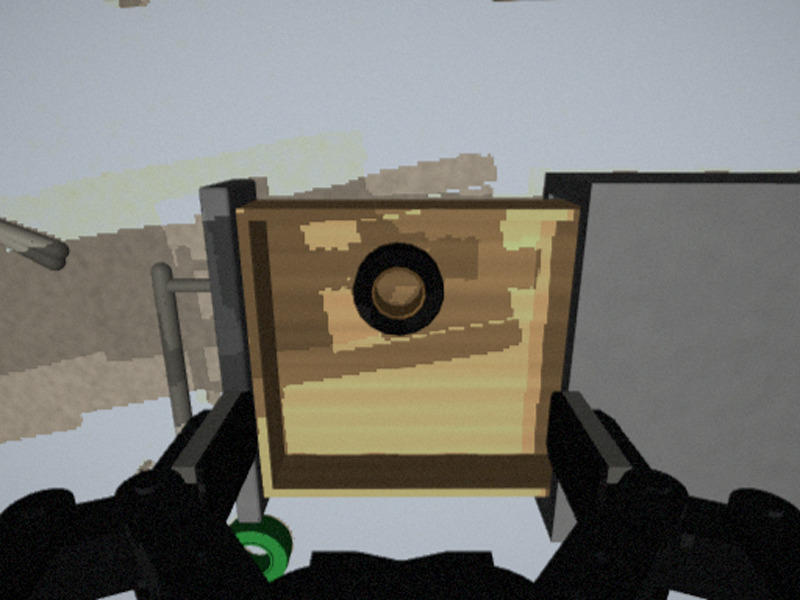

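The roll lies flat and free on the drawer floor at (399,289), close to the left wall, so the right side has room. The tape measure is next.

```bash
python3 -m pendant '{"travel":[[-38.7,-3.1,0],[-38.7,-3.1,0],[-38.7,-3.1,0],[-38.7,-3.1,0],[-38.7,-3.1,0],[-38.7,-3.1,0],[-38.7,-3.1,0],[-38.7,-3.1,0],[-38.7,-3.1,0],[-38.7,-3.1,0],[-38.7,-3.1,0],[-38.7,-3.1,0]],"dr":[[0,0,0],[0,0,0],[0,0,0],[0,0,0],[0,0,0],[0,0,0],[0,0,0],[0,0,0],[0,0,0],[0,0,0],[0,0,0],[0,0,0]],"hand":[-1,-1,-1,-1,-1,-1,-1,-1,-1,-1,-1,-1]}' 
python3 -m pendant '{"travel":[[0,0,0],[0,0,0],[0,0,0],[0,0,0],[0,0,0],[0,0,0],[0,0,0],[0,0,0]],"dr":[[0,0,-0.1],[0,0,-0.1],[0,0,-0.1],[0,0,-0.1],[0,0,-0.1],[0,0,-0.1],[0,0,-0.045],[0,0,0]],"hand":[-1,-1,-1,-1,-1,-1,-1,-1]}'
python3 - <<'E'
import cv2,numpy as np
from station import imaging,ctrl
a=imaging.snapshot("wrist")[:,:,::-1]
print(np.round(ctrl.observe()["eef_pos"],4))
cv2.imwrite("pics/w4.png",np.clip(cv2.resize(a,(800,600),interpolation=cv2.INTER_CUBIC)*1.6,0,255).astype('uint8'))
E
```

```text
time: 10.72
eef_pos: [0.5072, -0.3614, 0.1919]
tool_rot: [[0.034, 0.999, -0.003], [0.999, -0.034, 0.002], [0.002, -0.003, -1.0]]
ft_force: [1.5, 0.4, 0.4]
finger_gap: 0.0852
finger_force: 0.0
time: 11.38
eef_pos: [0.5078, -0.3595, 0.1919]
tool_rot: [[-0.575, 0.818, -0.003], [0.818, 0.575, 0.002], [0.004, -0.001, -1.0]]
ft_force: [0.5, 0.4, 0.6]
finger_gap: 0.0853
finger_force: 0.0
[ 0.5079 -0.3596  0.1923]
```

View pics/w4.png

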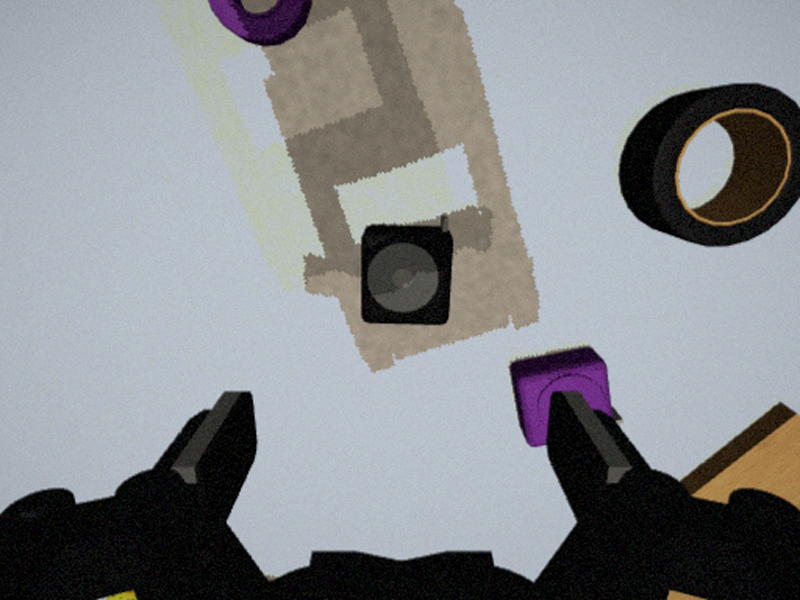

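The measure sits square to the jaws, with its disc at (403,278) and the hook pointing up at (445,223), clear of the pads.

```bash
python3 - <<'E'
from h import *
o=ctrl.observe(); R=np.array(o["tool_rot"])
for n,x,y,z in [("disc",403,278,.031),("corners mean",406,277,.028)]:
    p=ray("wrist",(x*.64,y*.64),z); print(n,np.round(p,4),"tool mm",np.round(1e3*R.T@(p-o["eef_pos"]),1))
E
```

```text
disc [ 0.51   -0.3602  0.031 ] tool mm [ -2.3   1.5 161.3]
corners mean [ 0.5116 -0.3594  0.028 ] tool mm [ -2.5   3.3 164.3]
```

```bash
python3 -m pendant '{"travel":[[-2,2,20],[0,0,22],[0,0,22],[0,0,22],[0,0,22],[0,0,22],[0,0,18],[0,0,12],[0,0,7],[0,0,4],[0,0,0],[0,0,0]],"dr":[[0,0,0],[0,0,0],[0,0,0],[0,0,0],[0,0,0],[0,0,0],[0,0,0],[0,0,0],[0,0,0],[0,0,0],[0,0,0],[0,0,0]],"hand":[-1,-1,-1,-1,-1,-1,-1,-1,-1,-1,-1,-1]}' 50
python3 -m pendant '{"travel":[[0,0,0],[0,0,0],[0,0,0],[0,0,0],[0,0,0],[0,0,0],[0,0,0],[0,0,0],[0,0,0],[0,0,0],[0,0,0],[0,0,0]],"dr":[[0,0,0],[0,0,0],[0,0,0],[0,0,0],[0,0,0],[0,0,0],[0,0,0],[0,0,0],[0,0,0],[0,0,0],[0,0,0],[0,0,0]],"hand":[-0.5,0,0.3,1,1,1,1,1,1,1,1,1]}' 50
python3 -m pendant '{"travel":[[0,0,-10],[0,0,-20],[0,0,-30],[0,0,-30],[0,0,-20],[0,0,-10],[0,0,0],[0,0,0]],"dr":[[0,0,0],[0,0,0],[0,0,0],[0,0,0],[0,0,0],[0,0,0],[0,0,0],[0,0,0]],"hand":[1,1,1,1,1,1,1,1]}' 50
```

```text
time: 12.43
eef_pos: [0.512, -0.3609, 0.0239]
tool_rot: [[-0.574, 0.819, 0.001], [0.819, 0.574, -0.001], [-0.001, 0.0, -1.0]]
ft_force: [0.5, -0.1, 0.4]
finger_gap: 0.0853
finger_force: 0.0
time: 13.43
eef_pos: [0.5121, -0.3611, 0.0246]
tool_rot: [[-0.574, 0.819, 0.001], [0.819, 0.574, -0.001], [-0.002, 0.0, -1.0]]
ft_force: [-0.9, 1.3, 5.6]
finger_gap: 0.053
finger_force: 52.5
time: 14.1
eef_pos: [0.5114, -0.3605, 0.1434]
tool_rot: [[-0.574, 0.819, 0.0], [0.819, 0.574, -0.0], [-0.0, 0.0, -1.0]]
ft_force: [0.0, -0.7, -1.4]
finger_gap: 0.0528
finger_force: 52.8
```

```bash
python3 -m pendant '{"travel":[[0,0,0],[0,0,0],[0,0,0],[0,0,0],[0,0,0],[0,0,0],[0,0,0],[0,0,0]],"dr":[[0,0,0.08],[0,0,0.1],[0,0,0.1],[0,0,0.1],[0,0,0.1],[0,0,0.1],[0,0,0.065],[0,0,0]],"hand":[1,1,1,1,1,1,1,1]}' 50
python3 -m pendant '{"travel":[[20,1.8,0],[35,3,0],[36,3.5,0],[36,3.5,0],[36,3.5,0],[36,3.5,0],[36,3.5,0],[36,3.5,0],[36,3.5,0],[36,3.5,0],[32,2,0],[0,0,0]],"dr":[[0,0,0],[0,0,0],[0,0,0],[0,0,0],[0,0,0],[0,0,0],[0,0,0],[0,0,0],[0,0,0],[0,0,0],[0,0,0],[0,0,0]],"hand":[1,1,1,1,1,1,1,1,1,1,1,1]}' 50
python3 - <<'E'
import cv2,numpy as np
from station import imaging,ctrl
a=imaging.snapshot("wrist")[:,:,::-1]
print(np.round(ctrl.observe()["eef_pos"],4))
cv2.imwrite("pics/w5.png",np.clip(cv2.resize(a,(800,600),interpolation=cv2.INTER_CUBIC)*1.8,0,255).astype('uint8'))
E
```

```text
time: 14.77
eef_pos: [0.5105, -0.3599, 0.1411]
tool_rot: [[0.036, 0.999, -0.003], [0.999, -0.036, 0.002], [0.002, -0.003, -1.0]]
ft_force: [-0.4, 0.1, -1.6]
finger_gap: 0.0531
finger_force: 52.7
time: 15.77
eef_pos: [0.5586, 0.0178, 0.1421]
tool_rot: [[0.027, 1.0, -0.002], [1.0, -0.027, 0.001], [0.001, -0.002, -1.0]]
ft_force: [0.6, -0.5, -1.7]
finger_gap: 0.0529
finger_force: 52.8
[0.5583 0.0157 0.1421]
```

View pics/w5.png

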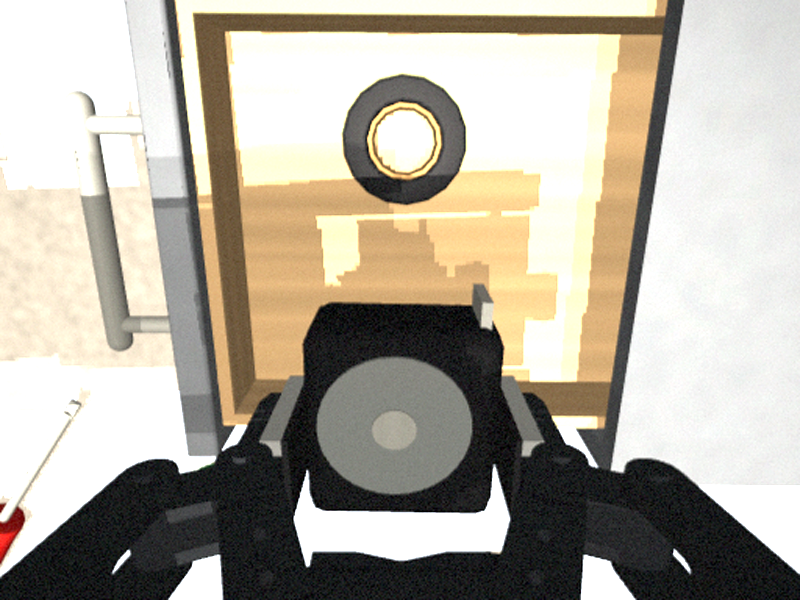

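The measure is held level with its hook toward the roll and its disc at (395,430). The roll lies at (404,140). The drawer's floor edges are at rows 32 (left wall) and 381 (right wall).

```bash
python3 - <<'E'
from h import *
for n,x,y,z in [("disc",395,430,.150),("hook",482,288,.13),("tape",404,140,.042),("floorR",420,381,.022),("wallR top",420,420,.058),("floorL",420,32,.022),("floorF",245,300,.022)]: print(n,np.round(ray("wrist",(x*.64,y*.64),z),4))
E
```

```text
disc [0.5578 0.0187 0.15  ]
hook [0.5833 0.0517 0.13  ]
tape [0.5623 0.0917 0.042 ]
floorR [ 0.5678 -0.0326  0.022 ]
wallR top [ 0.5666 -0.0346  0.058 ]
floorL [0.5705 0.1364 0.022 ]
floorF [0.479  0.0157 0.022 ]
```

```bash
python3 -m pendant '{"travel":[[-3,0,10],[-3,0,15],[0,0,15],[0,0,15],[0,0,12],[0,0,10],[0,0,8],[0,0,5],[0,0,3],[0,0,1],[0,0,0],[0,0,0]],"dr":[[0,0,0],[0,0,0],[0,0,0],[0,0,0],[0,0,0],[0,0,0],[0,0,0],[0,0,0],[0,0,0],[0,0,0],[0,0,0],[0,0,0]],"hand":[1,1,1,1,1,1,1,1,1,1,1,1]}' 50
```

```text
time: 16.82
eef_pos: [0.5591, 0.007, 0.0498]
tool_rot: [[0.033, 0.999, 0.001], [0.999, -0.033, -0.0], [-0.0, 0.001, -1.0]]
ft_force: [0.8, 0.6, -1.1]
finger_gap: 0.0532
finger_force: 52.8
```

```bash
python3 -m pendant '{"travel":[[1,0,1],[1,0,1],[0,0,0.5],[0,0,0],[0,0,0]],"dr":[[0,0,0],[0,0,0],[0,0,0],[0,0,0],[0,0,0]],"hand":[1,1,1,1,1]}' 50
python3 -m pendant '{"travel":[[0,0,0],[0,0,0],[0,0,0],[0,0,0],[0,0,0],[0,0,0],[0,0,0]],"dr":[[0,0,0],[0,0,0],[0,0,0],[0,0,0],[0,0,0],[0,0,0],[0,0,0]],"hand":[0.3,0,-0.3,-0.7,-0.7,-0.7,-0.7]}' 30
python3 -m pendant '{"travel":[[0,0,-10],[0,0,-20],[0,0,-30],[0,0,-30],[0,0,-30],[0,0,-30],[0,0,-30],[0,0,-10],[0,0,0],[0,0,0]],"dr":[[0,0,0],[0,0,0],[0,0,0],[0,0,0],[0,0,0],[0,0,0],[0,0,0],[0,0,0],[0,0,0],[0,0,0]],"hand":[-0.7,-0.7,-0.7,-0.7,-0.7,-0.7,-0.7,-0.7,-0.7,-0.7]}' 
python3 - <<'E'
import cv2,numpy as np
from station import imaging,ctrl
a=imaging.snapshot("wrist")[:,:,::-1]
b=imaging.snapshot("scene")[:,:,::-1][130:260,90:360]
a=cv2.resize(a,(400,300)); b=cv2.resize(b,(623,300),interpolation=cv2.INTER_CUBIC)[:,200:600]
cv2.imwrite("pics/w6.png",np.clip(np.hstack([a,b])*1.6,0,255).astype('uint8'))
E
```

```text
time: 17.23
eef_pos: [0.5588, 0.009, 0.0469]
tool_rot: [[0.033, 0.999, 0.0], [0.999, -0.033, -0.0], [-0.0, 0.0, -1.0]]
ft_force: [-0.5, 0.9, -1.3]
finger_gap: 0.0529
finger_force: 52.8
time: 17.82
eef_pos: [0.5588, 0.009, 0.0469]
tool_rot: [[0.034, 0.999, 0.0], [0.999, -0.034, 0.0], [0.0, 0.0, -1.0]]
ft_force: [-0.5, 0.6, -0.3]
finger_gap: 0.0726
finger_force: 0.0
time: 18.65
eef_pos: [0.5586, 0.009, 0.2371]
tool_rot: [[0.034, 0.999, 0.001], [0.999, -0.034, -0.0], [0.0, 0.001, -1.0]]
ft_force: [-0.5, 0.6, -1.2]
finger_gap: 0.0726
finger_force: 0.0
```

View pics/w6.png

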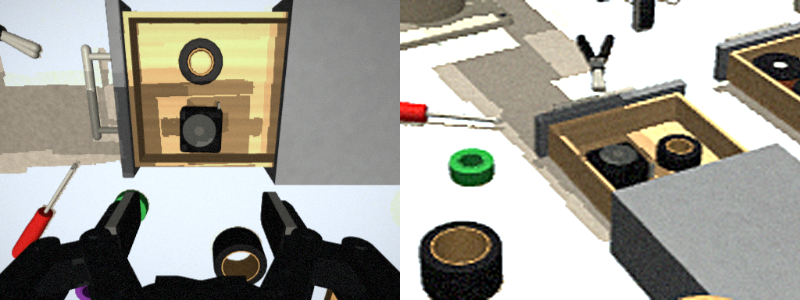

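The final view shows the roll at (201,61) and the measure at (201,130), both flat and side by side on the drawer floor. The gripper is clear, and the big roll looks to be where it was.

```bash
python3 -c "
from station import job_done; print(job_done())"
```

```text
the job is handed in; nothing more can be done
None
```

The job is handed in (no verdict came back): the small roll and the tape measure lie flat, side by side and released in the empty drawer, and the big roll was not touched.

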